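Draw the plug of the yellow vial shield with the puller

ROBOT

A 6-joint arm with a two-finger parallel gripper is mounted at the origin on a cart in front of the work surface, level with it; the furniture and walls round the work are solid. World frame = base frame: x ahead of the robot, y to its left, z up, the work surface at z = 0. Lengths are in mm, angles in degrees, forces in N, time in s.
With the tool pointing down it reaches from about 350 to 850 mm from the base axis. Payload 8.1 kg.
Tool frame: the origin (TCP) lies at the very end of the fingers, on their centre line; the grasp point (between the pads) lies 19 mm behind it; z points along the fingers, y is the direction in which the jaws open and shut (so a half turn about z gives the same grasp; the last joint's range is limited). The gripper opens to 85 mm and grips with 20 to 120 N. Pads are 22 mm wide; open, the fingers measure 114 mm over their backs; the gripper's body (76 mm by 85 mm) begins 54 mm behind the grasp point. The pads swing forward as they close: fully open they stand 13 mm farther back than shut.
Start: joints at [66.268, 7.471, 85.268, -0, 87.261, -4.893], TCP at [193.723, 567.87, 210.792] pointing down, gripper open.
Joint ranges: [-169.43, 169.43], [-51.17, 129.36], [1.28, 143.12], [-76.62, 256.62], [0, 156.53], [-152.29, 152.29]. Speed limits (degrees/s): [136.94, 136.94, 159.86, 180, 180, 180].

INTERFACE

Orientations are given as [roll, pitch, yaw] about the fixed x, y, z axes, in that order (R = Rz(yaw) Ry(pitch) Rx(roll)).
In Python, from bench import r, eyes gives the robot as it stands. The module is installed in compiled form; this text tells all that it offers.
- The arm moves only by the tool play_rows, never from a script. Its argument "deltas" is a list of rows, each a list of 3 entries, a list of its own where there are three numbers: the shift along the tool's x, y, z in m, then the turn, a rotation vector about the tool's x, y, z in rad, then the closure, from 0 (fully open) to 1 (shut). A call has 1 to 8 rows; each row shifts and turns the pose as measured when the row begins, along the tool's axes as they then stand; what a row does not reach is not made up. A row lasts 1/8 s, in which the tool goes at most 62.5 mm and 10.7 degrees, less where a joint would pass 70% of its speed; a pose out of reach is approached as far as the arm can. A call with a gripper value outside its range is refused whole. The fingers move at their own pace and stop on an object; "force" is the grip in N (left out, the last holds). Time passes only in rows, so rows that do not move let the fingers close. It gives the time, the measured TCP pose, the force and the opening at its end, in the units of the state.
- r.sense(): the state, without advancing time (a new reading comes with each control period).
- eyes.snapshot(name): name is "scene" or "side" or "wrist"; returns the picture (400x640x3 uint8, red, green, blue); there is no depth.
- eyes.get_calibration(name): a dict with "mtx" (3x3 intrinsics, pixels), "R" (3x3) and "t" (3): a world point X has camera coordinates R X + t; the wrist camera has in their place "T_tool_cam" (4x4, takes a point from camera to tool coordinates, whose origin is the TCP and whose axes are the flange's). Camera axes: x right, y down, z forward; pixel columns grow to the right and rows downward; lengths in mm; the calibration is good to about 2 mm. The wrist camera is an equidistant fisheye: a pixel r from the principal point sees the ray r / f radians off the axis. A picture is of the moment at which its call begins: read the wrist's pose just before it. get_calibration takes no time and is no camera call.
- r.hand_in(): hands the job in, once; it reports no verdict.
The state is a dict: "time": time; "joint_pos": joint angles; "qd": joint speeds; "joint_efforts": joint torques, N m; "tool_pos": TCP position; "tcp_rot": TCP orientation; "ft_force": force on the tool from outside, world axes, zero at the start; "wrist_torque": the same for the moment, N m; "finger_gap": finger opening in mm.
Only numpy, scipy, OpenCV 4.12 (cv2) and the standard library are available. Lean on these libraries where they do the work, as an engineer would, in place of code of your own. Each camera call takes 0.05 s, during which the arm holds its last target. There are 200 camera calls.

TASK

Open the yellow shielding pot with the T-handled puller: lower the puller's foot into the slot of the yellow plug, give it a quarter turn so that it locks, and pull the plug straight up out of the pot. Stand the plug upright in the small aluminium tray with the puller still locked in it, let go, and leave the blue plug in its pot.

Things in the scene. Friction and masses are not known exactly. Their poses are not given: they have to be found in the camera images.
- puller: Steel puller, 0.15 kg, 86 mm tall, upright in a fixed grey stand (lift 35 mm to clear). Origin: centre under the foot; z up. Foot: bar 40 mm along x, 8 wide, 8 tall, on a 16 mm rod. Collar 40 mm across, underside at z = 27 mm, rests on the stand, later on the plug. Black handle bar 60 mm along x, 16 thick along y, z = 62 to 86: grip across y, centre z = 74.
- plug_yellow: Yellow-topped square plug, 56 x 56 x 34 mm, 0.3 kg, loose in its pot. Origin: centre of underside; z up. Slot in top 48 mm along x, 15 wide, middle widened to 24 x 24. Top 14 mm thick, open chamber below. Puller x along slot: lower till collar rests (puller origin at z = 7 in plug). A quarter turn either way (free, no stop) puts the foot under the top; 5 mm vertical play.
- plug_blue: Same plug with a blue top, to be left alone. Origin: centre of underside; z up. Each plug lies in a square well, 2 mm play all round, top flush with its pot: a grey 84 mm square block 120 mm tall, band of the plug's colour, fixed to the trolley; the two may have changed places. A plug cannot turn in its well and is free once raised 34 mm; only its weight resists.
- plug_tray: Loose shallow square aluminium tray, 116 x 116 mm outside, walls 3 mm thick and 16 mm tall, flat inner floor at z = 3 mm, 0.4 kg. Origin: centre of its underside on the trolley top; z up.

How it is judged:
By the outcome, as a careful person would: the job done as asked, in the order asked, and still so for the second after the job is handed in, with the robot touching nothing.
It also fails if it takes over 48 s, if anything falls off the work surface, if the arm or the gripper's body presses on something with over 40 N, if the wrist force passes 120 N, or if a joint passes its speed limit or range.

## Working session

There is one attempt and no reset: what is moved stays moved. The work goes in short steps, Python scripts to look and compute and a tool call to move; the robot and the scene stay as the last step left them, time stands still between calls to the robot, and variables do not carry over. Pictures are saved under pics/ and viewed, about 8 in all and at most 12, crops included, and the job is handed in when it is done.

Besides the shell and the picture viewer there is one more tool, called after "Call:" as name([rows], argument=value, ...), one row to a line, values as JSON. play_rows: Moves the arm, as the interface text tells. Its arguments: {"type":"object","properties":{"deltas":{"type":"array"},"force":{"type":"number"}},"required":["deltas"]}

```bash
mkdir -p pics
cat > h.py <<'E'
import numpy as np, cv2
from scipy.spatial.transform import Rotation as Ro
from bench import r, eyes
def snap(n,f):
    im=eyes.snapshot(n); cv2.imwrite('pics/'+f,im[:,:,::-1]); return im
def rays(n,px,state=None):
    c=eyes.get_calibration(n); K=np.array(c['mtx']); px=np.atleast_2d(np.array(px,float))
    if n!='wrist':
        R=np.array(c['R']);t=np.array(c['t'])
        d=np.c_[px,np.ones(len(px))]@np.linalg.inv(K).T
        return -R.T@t, d@R
    u=(px-[K[0,2],K[1,2]])/[K[0,0],K[1,1]]; th=np.linalg.norm(u,axis=1)+1e-12
    d=np.c_[u*(np.sin(th)/th)[:,None],np.cos(th)]
    T=np.array(c['T_tool_cam']); s=state
    Rt=Ro.from_euler('xyz',s['tcp_rot'],degrees=True).as_matrix(); p=np.array(s['tool_pos'])
    return p+Rt@T[:3,3], d@(Rt@T[:3,:3]).T
def plane(n,px,z,state=None):
    o,d=rays(n,px,state); return o+d*((z-o[2])/d[:,2])[:,None]
E
python3 - <<'E'
from h import *
s=r.sense(); print(s)
a=snap('scene','a.png');b=snap('side','b.png');w=snap('wrist','w.png')
for n in('scene','side'):
    c=eyes.get_calibration(n); print(n,c['mtx'],-np.array(c['R']).T@c['t'], np.array(c['R'])[2])
print(eyes.get_calibration('wrist'))
E
```

```text
{'time': 0.0, 'joint_pos': array([ 6.62685154e+01,  7.51555003e+00,  8.53303409e+01, -5.34322351e-04,
        8.72627407e+01, -4.89326642e+00]), 'qd': array([-0.03952998, -0.00570399,  0.06344696, -0.04245895, -0.03889702,
        0.05815133]), 'joint_efforts': array([ 1.81985306e-03, -5.69394600e+01, -5.00562465e+01,  1.23264849e-04,
        1.45119932e-02, -3.29285126e-05]), 'tool_pos': array([193.47838559, 567.31039798, 209.72970505]), 'tcp_rot': array([-1.79891719e+02, -8.73453281e-03,  1.61161800e+02]), 'ft_force': array([ 0.03721419, -0.23603538, -0.25658937]), 'wrist_torque': array([-0.01083629, -0.00636826,  0.01722718]), 'finger_gap': 85.15627478434416}
scene [[428.97502602   0.         321.6535254 ]
 [  0.         428.97502602 203.54517032]
 [  0.           0.           1.        ]] [ 242.11397258 -435.50501902  677.28226484] [ 0.3608699   0.6199187  -0.69675944]
side [[378.53450259   0.         320.39477285]
 [  0.         378.53450259 193.56755368]
 [  0.           0.           1.        ]] [ 141.78306411 -468.64147992  540.14298191] [ 0.49360699  0.68586709 -0.53473215]
{'mtx': array([[309.70691629,   0.        , 321.99257966],
       [  0.        , 309.70691629, 200.8748497 ],
       [  0.        ,   0.        ,   1.        ]]), 'T_tool_cam': array([[ 7.03506685e-04, -9.45824549e-01, -3.24677421e-01,
         8.49714647e+01],
       [ 9.99999748e-01,  6.96083838e-04,  1.39009745e-04,
        -1.17099861e+00],
       [ 9.45238757e-05, -3.24677437e-01,  9.45824800e-01,
        -1.62619498e+02],
       [ 0.00000000e+00,  0.00000000e+00,  0.00000000e+00,
         1.00000000e+00]])}
```

View pics/a.png

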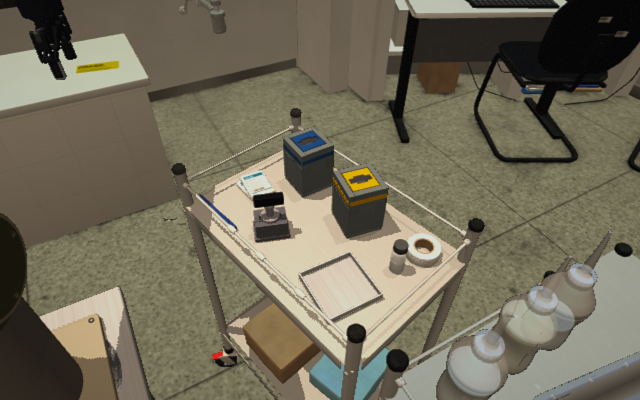

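View pics/b.png

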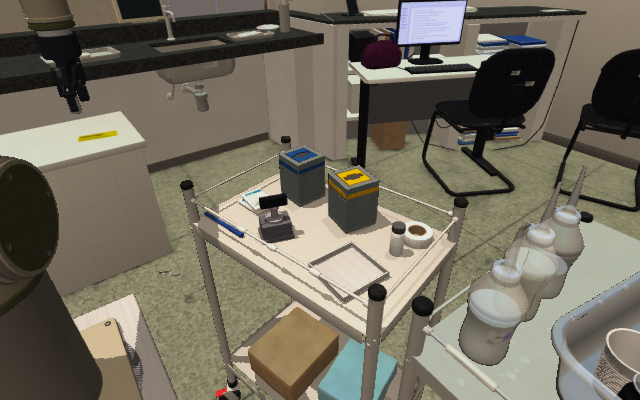

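View pics/w.png

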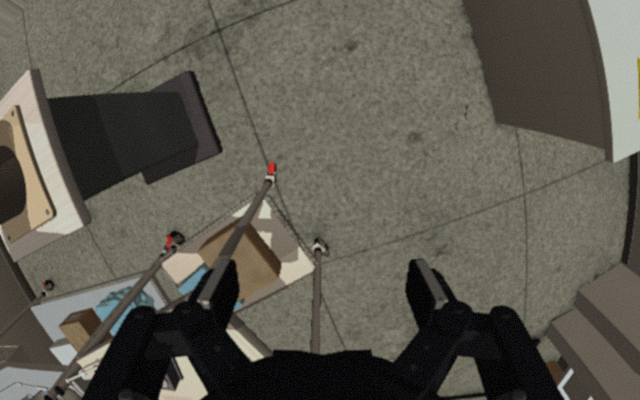

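Scene: blue pot top about (308,139), yellow pot top (361,179), puller handle (268,199), tray about (341,287). The trolley has corner posts and rails. I'll measure these next.

Run:
```python
from h import *
pl=lambda n,p,z:plane(n,p,z)[:,:2].round(1).tolist()
for n,f in(('scene','a.png'),('side','b.png')):
    im=cv2.imread('pics/'+f); hsv=cv2.cvtColor(im,cv2.COLOR_BGR2HSV)
    for nm,lo,hi in(('yel',(22,150,110),(32,255,255)),('blu',(100,140,60),(118,255,255))):
        m=cv2.inRange(hsv,lo,hi); m[:, :240]=0; m[:110]=0; m[300:]=0
        m[:,400:]=0
        k,l,st,ce=cv2.connectedComponentsWithStats(m)
        for i in range(1,k):
            if st[i,4]>60: 
                q=cv2.convexHull(np.argwhere(l==i)[:,::-1].astype(np.int32)); ap=cv2.approxPolyDP(q,4,True)[:,0]
                print(n,nm,st[i],ce[i].round(1),pl(n,ce[i],120),ap.tolist(),pl(n,ap,120))
print('posts', [ (p,pl('scene',p,100)) for p in [(179,170),(295,115),(476,226),(356,333)]])
print('tray top',pl('scene',[(299,279),(346,254),(382,288),(334,318)],16), 'handle',pl('scene',(268,196),86),pl('side',(273,198),86))
im=cv2.imread('pics/a.png')[105:345,165:485]; cv2.imwrite('pics/c.png',cv2.resize(im,(800,600),interpolation=cv2.INTER_CUBIC))
```

```text
scene yel [342 168  38  23 398] [360.1 178.9] [[632.3, 85.3]] [[379, 184], [353, 190], [342, 173], [367, 168]] [[656.8, 55.0], [602.4, 64.4], [610.0, 117.9], [663.4, 107.3]]
scene blu [291 131  34  20 275] [307.7 140.7] [[600.7, 247.5]] [[324, 143], [302, 150], [291, 138], [312, 131]] [[628.0, 223.2], [574.1, 223.4], [572.7, 273.6], [626.4, 275.5]]
side yel [337 168  34  18 245] [353.2 176.4] [[630.3, 84.1]] [[370, 178], [349, 185], [337, 174], [356, 168]] [[655.3, 56.2], [599.0, 61.0], [608.3, 114.4], [660.9, 110.1]]
side blu [286 148  31  14 167] [300.8 154.6] [[597.2, 245.6]] [[316, 155], [297, 161], [286, 154], [304, 148]] [[626.1, 221.0], [571.0, 222.5], [569.8, 270.8], [624.9, 272.2]]
posts [((179, 170), [[328.5, 306.4]]), ((295, 115), [[635.8, 380.3]]), ((476, 226), [[763.2, -109.1]]), ((356, 333), [[451.7, -185.1]])]
tray top [[448.2, -3.8], [557.0, 5.2], [573.3, -95.0], [464.0, -106.1]] handle [[464.1, 160.6]] [[466.6, 162.1]]
```

View pics/c.png

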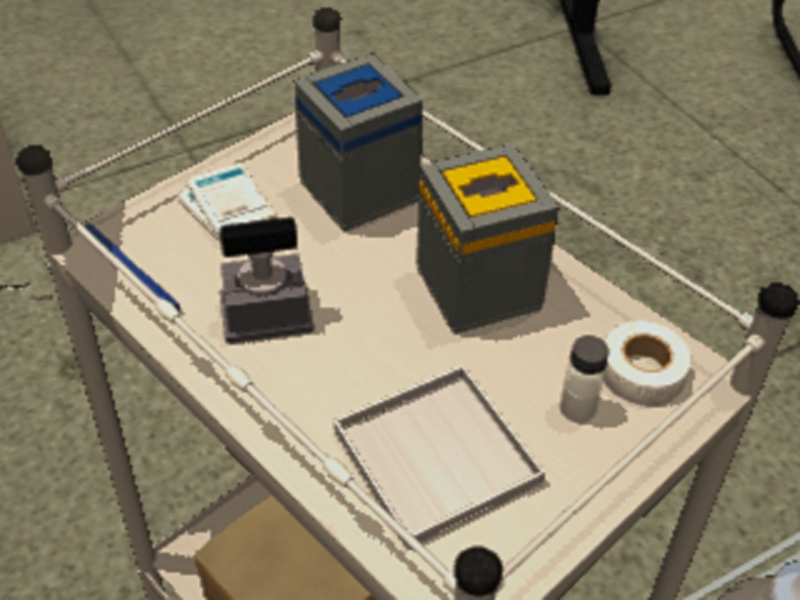

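Crop: the yellow slot is about (485,187) in the crop, the puller handle (258,236), and the tray is clear. The yellow pot is near (631,85), the puller near (465,161) and the tray near (511,-50). I'll move above the puller next.

```bash
cat >> h.py <<'E'
def go(x,y,z,yaw=None,vmax=60):
    """print tool-frame shift (m) and turn (rad) to a downward pose"""
    s=r.sense(); R=Ro.from_euler('xyz',s['tcp_rot'],degrees=True)
    d=R.inv().apply(np.array([x,y,z])-s['tool_pos'])
    if yaw is None: yaw=s['tcp_rot'][2]
    rv=(R.inv()*Ro.from_euler('xyz',[180,0,yaw],degrees=True)).as_rotvec()
    print('shift',(d/1000).round(4),'turn',rv.round(4),'rows>=',np.linalg.norm(d)/vmax,abs(rv).max()/.18,'now',s['tool_pos'].round(1),s['tcp_rot'].round(2),'j6',s['joint_pos'][5].round(1),'F',s['ft_force'].round(1),'t',s['time'])
E
python3 -c "
from h import *
go(465,161,260)"
```

```text
shift [-0.3882 -0.2971 -0.0496] turn [-0.0015 -0.0001  0.    ] rows>= 8.188581559591062 0.008156150500879922 now [193.5 567.4 210. ] [-1.7992e+02 -1.0000e-02  1.6116e+02] j6 -4.9 F [-0.1 -0.2 -0.1] t 0.15
```

Call:
play_rows([
  [[-0.02,-0.015,-0.02],[0,0,0],0],
  [[-0.044,-0.034,-0.01],[0,0,0],0],
  [[-0.046,-0.035,-0.005],[0,0,0],0],
  [[-0.046,-0.035,-0.005],[0,0,0],0],
  [[-0.046,-0.035,-0.005],[0,0,0],0],
  [[-0.046,-0.035,-0.005],[0,0,0],0],
  [[-0.046,-0.035,0],[0,0,0],0],
  [[-0.046,-0.035,0],[0,0,0],0],
])

```text
time: 1.15
tool_pos: [435.8, 204.3, 259.6]
tcp_rot: [-179.7, 0.0, 161.6]
ft_force: [0.8, 0.5, -0.7]
finger_gap: 85.7
```

```bash
python3 -c "
from h import *
go(465,161,260)"
```

```text
shift [-0.0413 -0.0319 -0.0003] turn [-0.0045  0.0001 -0.    ] rows>= 0.8701421846290315 0.02506387820776971 now [435.8 204.3 259.6] [-179.74    0.    161.62] j6 -52.5 F [ 0.8  0.5 -0.7] t 1.15
```

Call:
play_rows([
  [[-0.03,-0.023,0],[-0.004,0,0],0],
  [[-0.011,-0.009,0],[0,0,0],0],
  [[0,0,0],[0,0,0],0],
])

```text
time: 1.52
tool_pos: [466.2, 156.3, 258.9]
tcp_rot: [-179.9, -0.1, 161.3]
ft_force: [0.6, 0.6, 0.3]
finger_gap: 85.4
```

```bash
python3 -c "
from h import *
s=r.sense(); im=snap('wrist','d.png'); go(465,161,260)
import json; json.dump({k:np.array(v).tolist() for k,v in s.items()},open('pics/d.json','w'))"
```

```text
shift [ 0.0022  0.0036 -0.0011] turn [-0.0013 -0.001   0.    ] rows>= 0.07239018858350527 0.006946666680752154 now [465.9 156.9 258.9] [-1.7993e+02 -6.0000e-02  1.6132e+02] j6 -58.7 F [-0.1 -0.4  0. ] t 1.575
```

View pics/d.png

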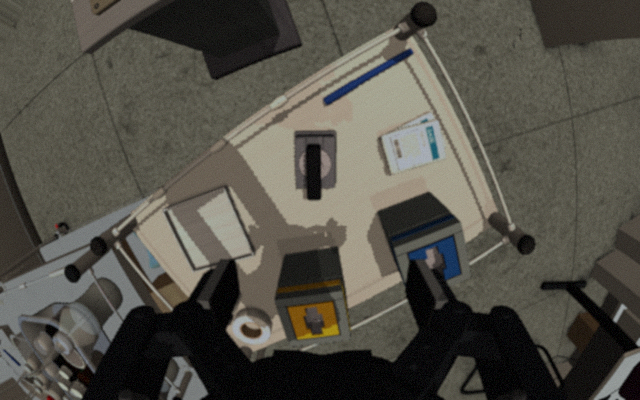

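Wrist view: the handle is a vertical bar at (313,172), the yellow plug is at (315,317) with its slot along the image vertical, and the tray is at (210,228).

Run:
```python
from h import *; import json
s=json.load(open('pics/d.json')); im=cv2.imread('pics/d.png')
def rect(m,z,nm):
    n,l,st,_=cv2.connectedComponentsWithStats(m); i=1+st[1:,4].argmax()
    pts=np.argwhere(l==i)[:,::-1]; W=plane('wrist',pts,z,s)[:,:2].astype(np.float32)
    (c,wh,a)=cv2.minAreaRect(W); print(nm,st[i],np.round(c,1),np.round(wh,1),round(a,1))
g=im.max(2); m=np.zeros_like(g); m[130:210,290:340]=(g[130:210,290:340]<40)*255
rect(m,86,'handle'); print(g[170,295:335],g[135:210,313])
hsv=cv2.cvtColor(im,cv2.COLOR_BGR2HSV); m=cv2.inRange(hsv,(20,150,90),(34,255,255)); m[:295]=0; m[:, :270]=0; m[:,360:]=0
rect(m,120,'yellow')
q=plane('wrist',[(165,210),(228,187),(257,242),(192,270)],16,s)[:,:2]; print(q.round(1),q.mean(0))
cv2.imwrite('pics/e.png',np.hstack([cv2.resize(im[120:220,265:365],(400,400)),cv2.resize(im[260:360,265:365],(400,400))]))
```

```text
handle [305 144  16  55 754] [458.2 146.4] [16.8 62. ] 71.2
[ 96  84  77  79  81 103 129 128 115  86  69  41  19  12   8  10  22  16
  20  15  19  21  14   2  10  53 117 137 144 138 142 140 138 132 113  89
  84  94  84  76] [ 34  46  70  77  82  83  83  72  60  27  13   7  11  12  15   6  10  15
  14  18  18  17  15  15  22  16  15  23  11  20  17  16  15  15  14  20
  13  11  21  14  21  17  13  14  12  14  11  14   5  21  17   8  16  13
  15  19  18  21   2  24  21   7  12  16  56 110 148 165 165 163 165 163
 168 164 167]
yellow [297 323  43  17 279] [656.  86.] [19.9 58.1] 5.5
[[ 453.9  -95.5]
 [ 455.    18.9]
 [ 547.2   25.7]
 [ 562.1 -102.1]] [504.53949351 -38.24348547]
```

View pics/e.png

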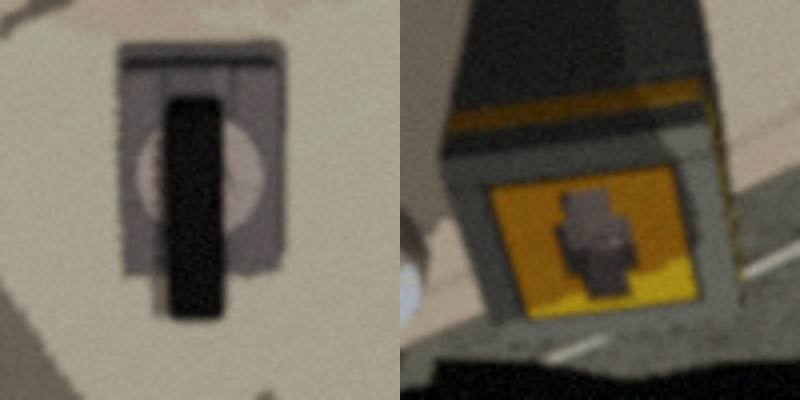

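The handle is aligned with the tool x axis. The wrist and scene positions differ by about 15 mm, so I'll triangulate.

Run:
```python
from h import *; import json
s=json.load(open('pics/d.json'))
def blob(f,x0,x1,y0,y1,fn):
    im=cv2.imread('pics/'+f); m=np.zeros(im.shape[:2],np.uint8); m[y0:y1,x0:x1]=fn(im)[y0:y1,x0:x1]
    n,l,st,ce=cv2.connectedComponentsWithStats(m); i=1+st[1:,4].argmax(); return ce[i],st[i],l==i
def tri(obs):
    A=np.zeros((3,3));b=np.zeros(3)
    for n,p in obs:
        o,d=rays(n,p,s); d=d[0]/np.linalg.norm(d[0]); P=np.eye(3)-np.outer(d,d); A+=P;b+=P@o
    X=np.linalg.solve(A,b); res=[]
    for n,p in obs:
        o,d=rays(n,p,s); d=d[0]/np.linalg.norm(d[0]); v=X-o; res.append((v-d*(v@d)).round(1).tolist())
    return X.round(1),res
dark=lambda im:((im.max(2)<45)*255).astype(np.uint8)
H={}
for n,f,b in(('scene','a.png',(245,295,185,212)),('side','b.png',(252,297,185,214)),('wrist','d.png',(290,340,130,210))):
    c,st,_=blob(f,*b,dark); H[n]=c; print(n,c.round(1),st,plane(n,c,78,s).round(1))
print('tri fixed',tri([(k,H[k]) for k in('scene','side')]),'all',tri(list(H.items())))
# plug top corners in wrist picture, from crop e: right half, 4x
px=np.array([(490,185),(678,165),(703,300),(527,318)],float); px=np.c_[265+(px[:,0]-400)/4,260+px[:,1]/4]
q=plane('wrist',px,120,s)[:,:2]; print('yellow',q.round(1).tolist(),q.mean(0))
```

```text
scene [268.1 199.5] [254 193  29  14 341] [[462.9 159.1  78. ]]
side [273.  200.9] [259 193  28  16 317] [[466.4 163.   78. ]]
wrist [312.7 171. ] [305 144  16  55 774] [[459.4 146.   78. ]]
tri fixed (array([459.1, 148.9,  88.3]), [[-0.0, 0.0, 0.0], [0.0, -0.0, -0.0]]) all (array([457.8, 147.1,  89.8]), [[-0.6, -0.0, -0.3], [-0.3, 0.2, 0.1], [0.9, -0.2, 0.2]])
yellow [[599.0, 65.4], [609.3, 122.5], [666.7, 113.0], [656.5, 55.3]] [632.86699648  89.04368199]
```

The puller sits with its handle centre near z≈86 at (457,147), yaw 161. I'll descend over it with a stop on the way.

```bash
python3 -c "
from h import *
go(457,147,66,161.3)"
```

```text
shift [ 0.0051 -0.012   0.1929] turn [-0.0013 -0.001   0.0004] rows>= 3.222644026943392 0.006947791088823463 now [465.9 156.9 258.9] [-1.7993e+02 -6.0000e-02  1.6132e+02] j6 -58.7 F [-0.1 -0.4  0. ] t 1.575
```

Call:
play_rows([
  [[0.003,-0.008,0.03],[0,0,0],0],
  [[0.002,-0.004,0.04],[0,0,0],0],
  [[0,0,0.04],[0,0,0],0],
  [[0,0,0.02],[0,0,0],0],
  [[0,0,0],[0,0,0],0],
])

```text
time: 2.2
tool_pos: [453.9, 154.6, 126.3]
tcp_rot: [179.9, -0.1, 161.9]
ft_force: [0.3, 0.4, -0.0]
finger_gap: 85.0
```

```bash
python3 -c "
from h import *
s=r.sense(); im=snap('wrist','f.png'); b=snap('side','g.png'); go(457,147,66,161.3)
import json; json.dump({k:np.array(v).tolist() for k,v in s.items()},open('pics/f.json','w'))
cv2.imwrite('pics/fg.png',np.hstack([im[:,140:500,::-1],cv2.resize(b[120:260,210:340,::-1],(371,400))]))"
```

```text
shift [-0.0035 -0.007   0.0625] turn [0.0033 0.0022 0.0096] rows>= 1.0493724713779318 0.053415404585169815 now [455.7 154.5 128.5] [1.7981e+02 1.3000e-01 1.6185e+02] j6 -59.3 F [ 0.4 -0.2  0.3] t 2.3
```

View pics/fg.png

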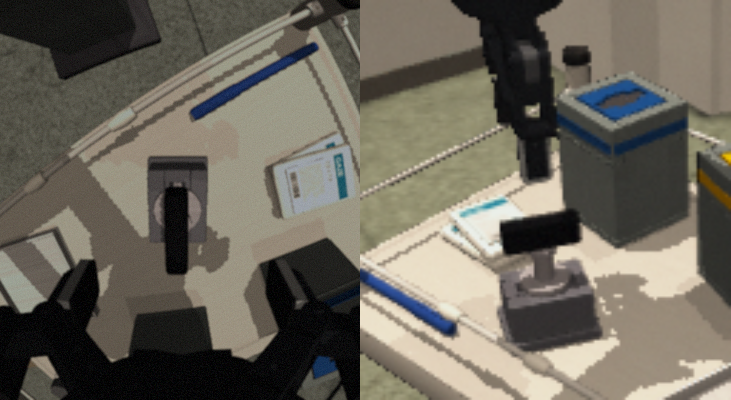

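The handle is at (176,230) in the left panel, between the jaws and slightly off. I'll re-measure from here.

```bash
cat >> h.py <<'E'
def rect(im,s,box,fn,zs):
    x0,x1,y0,y1=box; m=np.zeros(im.shape[:2],np.uint8); m[y0:y1,x0:x1]=fn(im)[y0:y1,x0:x1]
    n,l,st,ce=cv2.connectedComponentsWithStats(m); i=1+st[1:,4].argmax(); pts=np.argwhere(l==i)[:,::-1]
    for z in zs:
        c,wh,a=cv2.minAreaRect(plane('wrist',pts,z,s)[:,:2].astype(np.float32)); print(st[i],z,np.round(c,1),np.round(wh,1),round(a,1))
dark=lambda im:((im.max(2)<42)*255).astype(np.uint8)
E
python3 - <<'E'
from h import *; import json
s=json.load(open('pics/f.json'))
rect(cv2.imread('pics/f.png'),s,(295,340,170,280),dark,(86,92,98,104))
E
```

```text
[ 303  184   25   91 1997] 86 [459.9 146.1] [17.5 71.6] 72.3
[ 303  184   25   91 1997] 92 [457.4 147.1] [17.  69.5] 72.3
[ 303  184   25   91 1997] 98 [454.8 148.1] [16.5 67.4] 72.3
[ 303  184   25   91 1997] 104 [452.2 149.1] [16.  65.2] 72.3
```

```bash
python3 -c "
from h import *
go(458,147,66,162)"
```

```text
shift [-0.0044 -0.0066  0.0625] turn [ 0.0033  0.0023 -0.0026] rows>= 1.0498607419410153 0.018401965768990832 now [455.7 154.5 128.5] [1.7981e+02 1.3000e-01 1.6185e+02] j6 -59.3 F [ 0.4 -0.2  0.3] t 2.3
```

Call:
play_rows([
  [[-0.004,-0.0065,0.015],[0.003,0.002,0],0],
  [[0,0,0.02],[0,0,0],0],
  [[0,0,0.02],[0,0,0],0],
  [[0,0,0.007],[0,0,0],0],
  [[0,0,0],[0,0,0],0],
])

```text
time: 2.92
tool_pos: [461.5, 147.1, 68.0]
tcp_rot: [179.8, 0.4, 161.9]
ft_force: [-0.1, 0.4, 0.2]
finger_gap: 85.2
```

```bash
python3 -c "
from h import *
go(458,147,66,162)"
```

```text
shift [ 0.0033 -0.0012  0.002 ] turn [ 0.0037  0.0074 -0.0016] rows>= 0.06720815836308698 0.04117692589240439 now [461.5 147.1  68. ] [179.79   0.42 161.91] j6 -60.3 F [-0.1  0.4  0.2] t 2.925
```

Call:
play_rows([
  [[0.003,-0.001,0.002],[0.003,0.006,0],0.4],
  [[0,0,0],[0,0,0],0.6],
  [[0,0,0],[0,0,0],0.8],
  [[0,0,0],[0,0,0],1],
  [[0,0,0],[0,0,0],1],
  [[0,0,0],[0,0,0],1],
], force=90)

```text
time: 3.68
tool_pos: [460.1, 147.5, 68.5]
tcp_rot: [179.8, 0.3, 161.9]
ft_force: [-0.2, -0.1, -1.1]
finger_gap: 13.7
```

```bash
python3 -c "
from h import *
go(458,147,66,162)"
```

```text
shift [ 0.0018 -0.0011  0.0025] turn [ 0.0026  0.0047 -0.0016] rows>= 0.054553599234110156 0.026034222593152273 now [460.1 147.5  68.5] [179.85   0.27 161.91] j6 -60.2 F [-0.2 -0.1 -1.1] t 3.675
```

Call:
play_rows([
  [[0,0,0],[0,0,0],1],
  [[0,0,0],[0,0,0],1],
  [[0,0,-0.005],[0,0,0],1],
  [[0,0,-0.01],[0,0,0],1],
  [[0,0,-0.015],[0,0,0],1],
])

```text
time: 4.3
tool_pos: [458.4, 147.1, 98.7]
tcp_rot: [180.0, 0.1, 161.9]
ft_force: [-0.9, 0.5, -2.2]
finger_gap: 13.2
```

```bash
python3 -c "
from h import *
b=snap('side','i.png'); go(458,147,190,170); print(r.sense()['finger_gap'])
cv2.imwrite('pics/i2.png',cv2.resize(b[120:260,210:340,::-1],(520,560)))"
```

```text
shift [ 0.0014 -0.0008 -0.0886] turn [ 0.0023  0.005  -0.1412] rows>= 1.4772816869751622 0.7843310734219158 now [460.1 147.4 101.4] [179.85   0.28 161.91] j6 -60.2 F [1.4 0.8 0.3] t 4.35
13.232501554014993
```

View pics/i2.png

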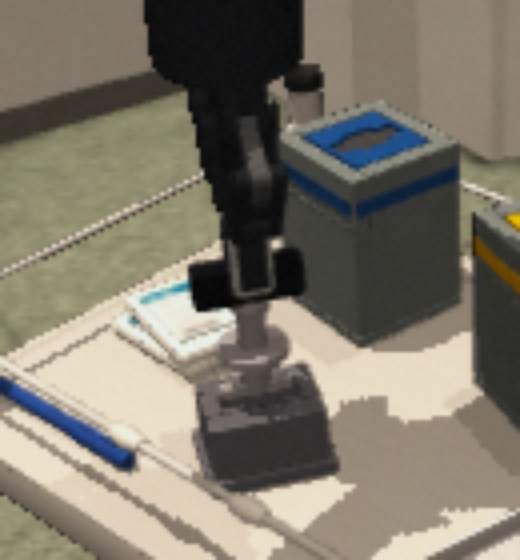

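The puller is held and rising squarely. I'll lift it clear and carry it over the yellow pot.

Call:
play_rows([
  [[0,0,-0.03],[0.002,0.004,0],1],
  [[0,0,-0.035],[0,0,0],1],
  [[0,0,-0.035],[0,0,0],1],
  [[0,0,-0.025],[0,0,-0.07],1],
  [[0,0,0],[0,0,-0.07],1],
  [[0,0,0],[0,0,0],1],
])

```text
time: 5.1
tool_pos: [461.0, 147.6, 236.2]
tcp_rot: [179.8, 0.4, 170.1]
ft_force: [-0.1, -0.3, -2.3]
finger_gap: 13.6
```

```bash
python3 -c "
from h import *
go(632,88,225,170)"
```

```text
shift [-0.1786 -0.0295  0.0125] turn [0.0033 0.0077 0.0021] rows>= 3.0236605788816227 0.04264358595463219 now [461.  147.6 236.2] [179.81   0.44 170.12] j6 -68.4 F [-0.1 -0.3 -2.3] t 5.1
```

Call:
play_rows([
  [[-0.025,-0.004,0],[0.003,0.007,0],1],
  [[-0.035,-0.006,0.002],[0,0,0],1],
  [[-0.035,-0.006,0.002],[0,0,0],1],
  [[-0.035,-0.006,0],[0,0,0],1],
  [[-0.03,-0.005,0],[0,0,0],1],
  [[-0.015,-0.002,0],[0,0,0],1],
  [[0,0,0],[0,0,0],1],
  [[0,0,0],[0,0,0],1],
])

```text
time: 6.1
tool_pos: [631.8, 86.9, 231.1]
tcp_rot: [180.0, -0.1, 169.4]
ft_force: [-0.2, 0.8, -1.5]
finger_gap: 13.4
```

```bash
python3 -c "
from h import *
s=r.sense(); im=snap('wrist','j.png'); go(632,88,225,170)
import json; json.dump({k:np.array(v).tolist() for k,v in s.items()},open('pics/j.json','w'))
cv2.imwrite('pics/j2.png',cv2.resize(im[130:290,220:420,::-1],(750,600),interpolation=cv2.INTER_CUBIC))"
```

```text
shift [-0.0001  0.0011  0.0061] turn [ 0.0002 -0.0021 -0.0105] rows>= 0.1035126316666912 0.05842581856323611 now [631.7  86.9 231.1] [ 1.7999e+02 -1.2000e-01  1.6940e+02] j6 -76.2 F [-0.6  0.2 -1. ] t 6.15
```

View pics/j2.png

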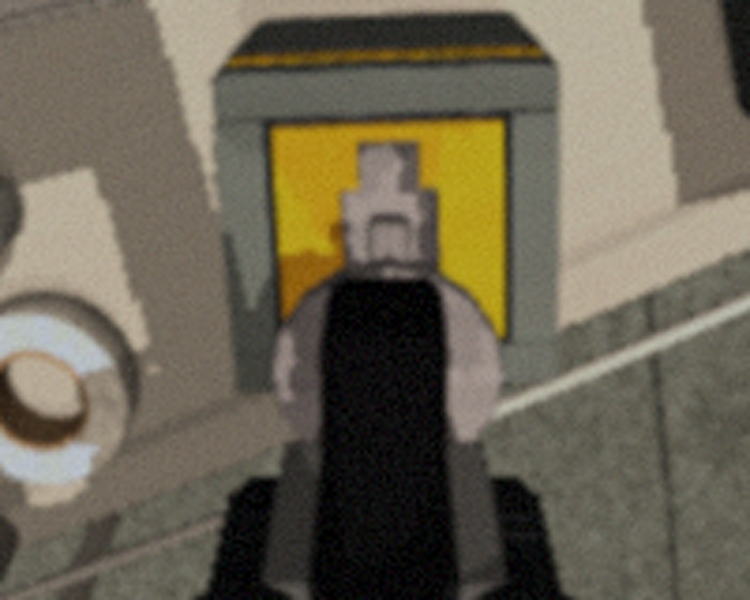

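View: plug top corners at crop (268,122) and (508,119), slot end spanning 358–418 at row 143, and the foot end at (388,235). They look nearly aligned, so I'll compute the residual.

Run:
```python
from h import *; import json
s=json.load(open('pics/j.json')); cv=lambda p:np.array(p,float)/3.75+[220-.37,130-.37]
W=lambda p,z:plane('wrist',cv(p),z,s)[:,:2]
# edges from the yellow mask, sub-pixel by line fit
im=cv2.imread('pics/j.png'); hsv=cv2.cvtColor(im,cv2.COLOR_BGR2HSV); m=cv2.inRange(hsv,(18,120,80),(34,255,255))
L=[];Rr=[]
for y in range(166,205):
    x=np.where(m[y,285:362])[0]
    if len(x): L.append((285+x[0]-.5,y));Rr.append((285+x[-1]+.5,y))
T=[(x,160+np.where(m[155:180,x])[0][0]-5.5) for x in list(range(295,314))+list(range(334,352)) if m[155:180,x].any()]
for nm,q in(('L',L),('R',Rr),('T',T)):
    w=plane('wrist',q,120,s)[:,:2].astype(np.float32); v=cv2.fitLine(w,cv2.DIST_HUBER,0,.01,.01).ravel(); print(nm,len(q),'ang',np.degrees(np.arctan2(v[1],v[0])).round(1),v[2:].round(1))
    globals()['w'+nm]=v
R=Ro.from_euler('xyz',s['tcp_rot'],degrees=True); p=np.array(s['tool_pos'])
tool=lambda w,z:R.inv().apply(np.c_[np.atleast_2d(w),np.full(len(np.atleast_2d(w)),z)]-p).round(1)
for nm in'LRT': print(nm,'in tool xy',tool(globals()['w'+nm][2:],120))
print('slot end l,r',tool(W([(358,143),(418,143)],120),120).tolist(),'widening l/r start',tool(W([(345,190),(437,190)],120),120).tolist())
for z in(172,176,180): print('foot near end bottom corners, top',z,tool(W([(368,252),(408,252)],z),z).tolist(),tool(W([(369,215),(408,215)],z+8),z+8).tolist())
print(tool(W([(275,365),(500,365)],206),206))
```

```text
L 39 ang -7.8 [620.   60.6]
R 39 ang -8.8 [630.8 116.7]
T 37 ang 81.3 [602.3  83.6]
L in tool xy [[  6.5 -28.1 111.1]]
R in tool xy [[  6.3  29.1 111.1]]
T in tool xy [[ 28.1  -8.7 111.2]]
slot end l,r [[22.8, -7.2, 111.1], [22.8, 7.3, 111.2]] widening l/r start [[11.1, -10.4, 111.1], [11.1, 12.0, 111.1]]
foot near end bottom corners, top 172 [[12.2, -4.1, 59.1], [12.2, 3.9, 59.1]] [[22.3, -3.8, 51.1], [22.3, 3.7, 51.2]]
foot near end bottom corners, top 176 [[13.5, -4.1, 55.1], [13.5, 3.8, 55.1]] [[23.5, -3.7, 47.2], [23.5, 3.6, 47.2]]
foot near end bottom corners, top 180 [[14.9, -4.0, 51.1], [14.9, 3.7, 51.1]] [[24.7, -3.7, 43.2], [24.7, 3.5, 43.2]]
[[  2.4 -20.2  25.1]
 [  2.4  19.6  25.1]]
```

Call:
play_rows([
  [[0,0,0.005],[0,-0.002,-0.037],1],
  [[0,0,0.01],[0,0,0],1],
  [[0,0,0.01],[0,0,0],1],
  [[0,0,0.005],[0,0,0],1],
  [[0,0,0],[0,0,0],1],
  [[0,0,0],[0,0,0],1],
])

```text
time: 6.9
tool_pos: [630.1, 87.9, 198.7]
tcp_rot: [180.0, -0.0, 171.7]
ft_force: [-0.3, -0.9, -1.6]
finger_gap: 13.6
```

```bash
python3 -c "
from h import *
go(632.2,86.5,150,171.5); print(r.sense()['wrist_torque'])"
```

```text
shift [-0.0024 -0.001   0.0487] turn [ 0.0001 -0.0009  0.0037] rows>= 0.8131086865851219 0.020699832916006643 now [630.1  87.9 198.7] [ 1.7999e+02 -5.0000e-02  1.7171e+02] j6 -78.4 F [-0.3 -0.9 -1.6] t 6.9
[-0.02368636  0.03379396  0.06812189]
```

Call:
play_rows([
  [[-0.002,-0.0005,0.003],[0,0,0],1],
  [[0,0,0.006],[0,0,0],1],
  [[0,0,0],[0,0,0],1],
  [[0,0,0],[0,0,0],1],
])

```text
time: 7.4
tool_pos: [632.6, 87.0, 189.8]
tcp_rot: [180.0, 0.0, 171.7]
ft_force: [0.2, -0.2, -1.5]
finger_gap: 13.6
```

```bash
python3 -c "
from h import *
s=r.sense(); im=snap('wrist','k.png'); go(632.3,87.2,150,171.5)
cv2.imwrite('pics/k2.png',cv2.resize(im[130:290,220:420,::-1],(750,600),interpolation=cv2.INTER_CUBIC))"
```

```text
shift [0.0003 0.0002 0.0397] turn [0.0003 0.0001 0.0036] rows>= 0.6610631189241454 0.019834612109637863 now [632.5  87.  189.7] [1.7998e+02 1.0000e-02 1.7170e+02] j6 -78.5 F [-0.8 -0.5 -1.9] t 7.45
```

View pics/k2.png

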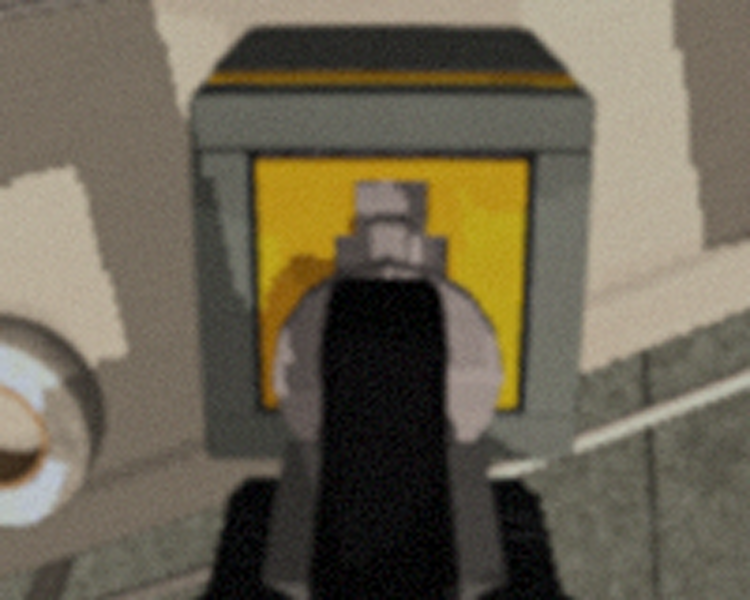

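Aligned: slot centre column is about 391 and the foot about 392 in the crop. Descending.

Call:
play_rows([
  [[0,0,0.005],[0,0,0],1],
  [[0,0,0.006],[0,0,0],1],
  [[0,0,0.006],[0,0,0],1],
  [[0,0,0.004],[0,0,0],1],
  [[0,0,0],[0,0,0],1],
])

```text
time: 8.07
tool_pos: [632.2, 87.0, 166.7]
tcp_rot: [180.0, -0.0, 171.7]
ft_force: [-0.2, 0.2, -1.3]
finger_gap: 13.5
```

```bash
python3 -c "
from h import *
go(632.3,87.2,150,171.5)"
```

```text
shift [-0.      0.0002  0.0167] turn [ 0.0002 -0.0005  0.0036] rows>= 0.2790140281280633 0.019842079571040266 now [632.2  87.  166.7] [ 1.7999e+02 -3.0000e-02  1.7170e+02] j6 -78.5 F [-0.2  0.2 -1.3] t 8.075
```

Call:
play_rows([
  [[0,0,0.004],[0,0,0],1],
  [[0,0,0.004],[0,0,0],1],
  [[0,0,0.003],[0,0,0],1],
  [[0,0,0.002],[0,0,0],1],
  [[0,0,0],[0,0,0],1],
])

```text
time: 8.7
tool_pos: [632.4, 87.0, 153.1]
tcp_rot: [180.0, -0.0, 171.7]
ft_force: [0.3, 1.2, -1.9]
finger_gap: 13.9
```

```bash
python3 -c "
from h import *
go(632.3,87.2,150,171.5)"
```

```text
shift [0.0002 0.0002 0.0031] turn [ 0.0003 -0.0001  0.0036] rows>= 0.05237176529128938 0.019743203312744623 now [632.4  87.  153.1] [179.98  -0.   171.7 ] j6 -78.5 F [ 0.3  1.2 -1.9] t 8.7
```

Call:
play_rows([
  [[0,0,0.002],[0,0,0],1],
  [[0,0,0.001],[0,0,0],1],
  [[0,0,0],[0,0,0],1],
])

```text
time: 9.07
tool_pos: [632.6, 87.0, 150.2]
tcp_rot: [180.0, 0.0, 171.7]
ft_force: [-0.5, 0.4, -2.0]
finger_gap: 13.3
```

```bash
python3 -c "
from h import *
go(632.3,87.2,150,171.5)"
```

```text
shift [0.0004 0.0001 0.0002] turn [0.0004 0.0004 0.0035] rows>= 0.007503449082932298 0.019679730782113793 now [632.6  87.  150.2] [1.7997e+02 2.0000e-02 1.7170e+02] j6 -78.5 F [-0.5  0.4 -2. ] t 9.075
```

Call:
play_rows([
  [[0,0,0.0015],[0,0,0],1],
  [[0,0,0.001],[0,0,0],1],
  [[0,0,0],[0,0,0],1],
])

```text
time: 9.45
tool_pos: [632.7, 87.0, 147.6]
tcp_rot: [180.0, 0.0, 171.7]
ft_force: [-0.5, -0.3, -1.5]
finger_gap: 13.9
```

```bash
python3 -c "
from h import *
go(632.3,87.2,146,171.5)"
```

```text
shift [0.0004 0.0001 0.0016] turn [0.0004 0.0005 0.0036] rows>= 0.028255952965509153 0.019884618976441507 now [632.7  87.  147.6] [1.7998e+02 3.0000e-02 1.7171e+02] j6 -78.5 F [-0.5 -0.3 -1.5] t 9.45
```

Call:
play_rows([
  [[0,0,0.001],[0,0,0],1],
  [[0,0,0.001],[0,0,0],1],
  [[0,0,0],[0,0,0],1],
])

```text
time: 9.82
tool_pos: [632.7, 87.0, 145.5]
tcp_rot: [180.0, 0.0, 171.7]
ft_force: [-0.4, -0.3, -2.0]
finger_gap: 13.9
```

```bash
python3 -c "
from h import *
go(632.3,87.2,144,171.5)"
```

```text
shift [0.0004 0.0001 0.0015] turn [0.0005 0.0006 0.0035] rows>= 0.026442604146311333 0.019655486556128428 now [632.7  87.  145.5] [1.7997e+02 3.0000e-02 1.7170e+02] j6 -78.5 F [-0.4 -0.3 -2. ] t 9.825
```

Call:
play_rows([
  [[0,0,0.001],[0,0,0],1],
  [[0,0,0.001],[0,0,0],1],
  [[0,0,0.001],[0,0,0],1],
  [[0,0,0],[0,0,0],1],
])

```text
time: 10.32
tool_pos: [633.2, 87.1, 144.6]
tcp_rot: [180.0, 0.1, 171.7]
ft_force: [0.5, 0.0, -1.5]
finger_gap: 13.5
```

```bash
python3 -c "
from h import *
go(632.3,87.2,144,171.5)"
```

```text
shift [ 0.0009 -0.0001  0.0006] turn [0.0008 0.0023 0.0037] rows>= 0.017730471664565796 0.020379165033477156 now [633.2  87.1 144.6] [1.7995e+02 1.3000e-01 1.7171e+02] j6 -78.5 F [ 0.5  0.  -1.5] t 10.325
```

The collar is seated: motion stopped at TCP z 144.6. I'll raise 1.5 mm and make the quarter turn in stages.

Call:
play_rows([
  [[0.0005,0,-0.0015],[0,0,0],1],
  [[0,0,0],[0,0,0.1],1],
  [[0,0,0],[0,0,0.15],1],
  [[0,0,0],[0,0,0.15],1],
  [[0,0,0],[0,0,0],1],
])

```text
time: 10.95
tool_pos: [632.3, 87.1, 145.0]
tcp_rot: [179.9, 0.0, 148.2]
ft_force: [0.1, 0.9, -2.2]
finger_gap: 13.8
```

```bash
python3 -c "
from h import *
go(632.5,87.1,146.2,81.5); print(r.sense()['wrist_torque'])"
```

```text
shift [-0.0002  0.0001 -0.0012] turn [1.3000e-03 2.0000e-04 1.1641e+00] rows>= 0.02088087442731685 6.467215494910605 now [632.3  87.1 145. ] [1.7995e+02 5.0000e-02 1.4820e+02] j6 -55.0 F [ 0.1  0.9 -2.2] t 10.95
[-0.05526057 -0.02273358 -0.00923371]
```

Call:
play_rows([
  [[0,0,-0.001],[0,0,0.15],1],
  [[0,0,0],[0,0,0.16],1],
  [[0,0,0],[0,0,0.16],1],
  [[0,0,0],[0,0,0.16],1],
  [[0,0,0],[0,0,0.16],1],
  [[0,0,0],[0,0,0],1],
])

```text
time: 11.7
tool_pos: [631.9, 87.1, 145.0]
tcp_rot: [180.0, -0.0, 103.0]
ft_force: [-0.3, 0.1, -1.9]
finger_gap: 13.4
```

```bash
python3 -c "
from h import *
go(632.5,87.1,146.2,81.5); print(r.sense()['wrist_torque'])"
```

```text
shift [-0.0001  0.0006 -0.0012] turn [ 1.000e-04 -3.000e-04  3.746e-01] rows>= 0.021717424263914153 2.0813475144452798 now [631.9  87.1 145. ] [ 1.7999e+02 -2.0000e-02  1.0297e+02] j6 -9.7 F [-0.3  0.1 -1.9] t 11.7
[-0.00018224  0.01074339  0.00800662]
```

Call:
play_rows([
  [[0,0,0],[0,0,0.15],1],
  [[0,0,0],[0,0,0.15],1],
  [[0,0,0],[0,0,0.075],1],
  [[0,0,0],[0,0,0],1],
  [[0,0,0],[0,0,0],1],
])

```text
time: 12.32
tool_pos: [631.7, 87.1, 144.6]
tcp_rot: [-180.0, -0.0, 82.6]
ft_force: [0.8, 0.0, -1.7]
finger_gap: 13.3
```

```bash
python3 -c "
from h import *
go(632.5,87.1,146.2,81.5); print(r.sense()['wrist_torque'])"
```

```text
shift [ 0.0001  0.0008 -0.0016] turn [-0.0005 -0.0002  0.019 ] rows>= 0.03001315711410683 0.10581048959136924 now [631.7  87.1 144.6] [-1.7997e+02 -1.0000e-02  8.2590e+01] j6 10.6 F [ 0.8  0.  -1.7] t 12.325
[0.00879642 0.00927807 0.00055216]
```

Quarter turn done with free torque. Pulling gently and checking the weight.

Call:
play_rows([
  [[0.0001,0.0006,-0.002],[0,0,0.019],1],
  [[0,0,-0.003],[0,0,0],1],
  [[0,0,-0.004],[0,0,0],1],
  [[0,0,-0.005],[0,0,0],1],
  [[0,0,0],[0,0,0],1],
  [[0,0,0],[0,0,0],1],
])

```text
time: 13.08
tool_pos: [631.6, 87.1, 158.4]
tcp_rot: [-179.9, 0.0, 81.7]
ft_force: [-0.1, 0.4, -4.3]
finger_gap: 13.6
```

```bash
python3 -c "
from h import *
go(632.5,87.1,200,81.5); print(r.sense()['wrist_torque'])"
```

```text
shift [ 0.0002  0.0008 -0.0416] turn [-0.0026  0.0002  0.0038] rows>= 0.6937745080678376 0.020968552159685155 now [631.6  87.1 158.4] [-1.7985e+02  1.0000e-02  8.1720e+01] j6 11.5 F [-0.1  0.4 -4.3] t 13.075
[-0.06639525 -0.05819835 -0.01593302]
```

Load rose by about 2.6–3 N, so the plug is held. Pulling straight up.

Call:
play_rows([
  [[0,0.0004,-0.007],[-0.002,0,0],1],
  [[0,0.0004,-0.008],[0,0,0],1],
  [[0,0,-0.01],[0,0,0],1],
  [[0,0,-0.01],[0,0,0],1],
  [[0,0,-0.012],[0,0,0],1],
  [[0,0,-0.01],[0,0,0],1],
  [[0,0,0],[0,0,0],1],
])

```text
time: 13.95
tool_pos: [633.1, 87.0, 220.9]
tcp_rot: [179.9, -0.0, 81.7]
ft_force: [-0.4, -0.9, -4.5]
finger_gap: 13.7
```

Run:
```python
from h import *
go(511,-50,215,81.5); print(r.sense()['wrist_torque'])
b=snap('scene','l.png'); cv2.imwrite('pics/l2.png',cv2.resize(b[90:330,225:425,::-1],(500,600)))
```

```text
shift [-0.1531 -0.1011  0.0057] turn [ 0.0017 -0.0002  0.0039] rows>= 3.0598973115180628 0.02154578288283491 now [633.1  87.  220.9] [ 1.799e+02 -1.000e-02  8.172e+01] j6 11.5 F [-0.4 -0.9 -4.5] t 13.95
[-0.06725085 -0.01538745 -0.00558103]
```

View pics/l2.png

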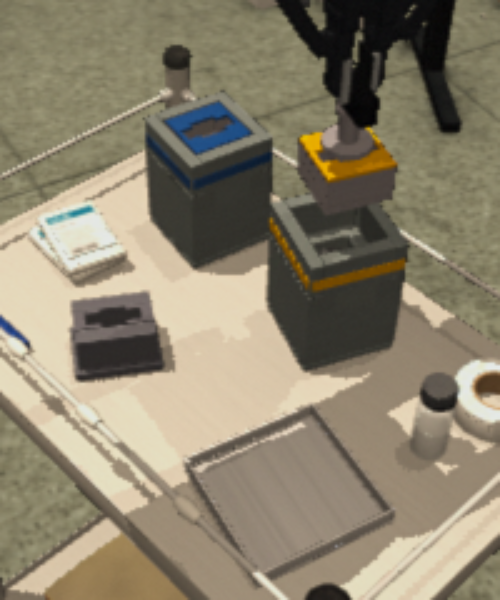

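The plug is out and hanging level. Tray outer corners in the crop are about (185,462), (313,407), (393,515), (255,580). I'll fix the tray centre.

Run:
```python
from h import *
q=plane('scene',np.array([(185,462),(313,407),(393,515),(255,580)])/2.5+[225,90],16)[:,:2]; print(q.round(1).tolist(),q.mean(0))
q=plane('side',[(309,267),(349,245),(389,270),(345,297)],16)[:,:2]; print(q.round(1).tolist(),q.mean(0))
```

```text
[[452.6, 4.8], [565.9, 3.9], [563.6, -109.4], [449.5, -107.0]] [507.89713273 -51.94467465]
[[447.1, -2.7], [553.6, 1.5], [568.0, -103.4], [455.1, -105.5]] [505.9473223  -52.51666336]
```

```bash
python3 -c "
from h import *
go(508,-52,221)"
```

```text
shift [-0.1555 -0.1035 -0.0009] turn [ 0.0008 -0.     -0.    ] rows>= 3.1124773143074975 0.004342644377371557 now [632.8  86.9 220.2] [179.96  -0.    81.72] j6 11.5 F [ 0.4  0.3 -4.9] t 14.0
```

Call:
play_rows([
  [[-0.008,-0.005,0],[0,0,0],1],
  [[-0.018,-0.012,0],[0,0,0],1],
  [[-0.028,-0.019,0],[0,0,0],1],
  [[-0.03,-0.02,0],[0,0,0],1],
  [[-0.03,-0.02,0],[0,0,0],1],
  [[-0.02,-0.014,0],[0,0,0],1],
  [[-0.012,-0.008,0],[0,0,0],1],
  [[-0.005,-0.003,0],[0,0,0],1],
])

```text
time: 15.0
tool_pos: [502.4, -53.6, 214.9]
tcp_rot: [-179.6, 0.1, 81.7]
ft_force: [0.4, -0.1, -4.0]
finger_gap: 13.3
```

```bash
python3 -c "
from h import *
go(508,-52,221)"
```

```text
shift [ 0.0024  0.0052 -0.0061] turn [-0.0071  0.0017 -0.    ] rows>= 0.13981647229478283 0.03921124251794555 now [502.4 -53.6 214.9] [-1.796e+02  1.000e-01  8.173e+01] j6 -3.5 F [ 0.4 -0.1 -4. ] t 15.0
```

Call:
play_rows([
  [[0.002,0.003,0.01],[-0.005,0.001,0],1],
  [[0,0.002,0.02],[0,0,0],1],
  [[0,0,0.03],[0,0,0],1],
  [[0,0,0.03],[0,0,0],1],
  [[0,0,0.02],[0,0,0],1],
  [[0,0,0.01],[0,0,0],1],
  [[0,0,0],[0,0,0],1],
])

```text
time: 15.88
tool_pos: [510.3, -47.8, 87.5]
tcp_rot: [-179.9, -0.1, 82.0]
ft_force: [0.6, 0.2, -4.3]
finger_gap: 13.6
```

```bash
python3 -c "
from h import *
go(508,-52,67)"
```

```text
shift [-0.0046 -0.0017  0.0205] turn [-0.0013 -0.002   0.    ] rows>= 0.3507296850869114 0.010947395989043707 now [510.3 -47.8  87.5] [-1.7992e+02 -1.1000e-01  8.1960e+01] j6 -3.2 F [ 0.6  0.2 -4.3] t 15.875
```

Call:
play_rows([
  [[-0.003,-0.001,0.006],[0,-0.002,0],1],
  [[0,0,0.006],[0,0,0],1],
  [[0,0,0.003],[0,0,0],1],
  [[0,0,0.002],[0,0,0],1],
  [[0,0,0],[0,0,0],1],
])

```text
time: 16.5
tool_pos: [511.1, -51.0, 72.1]
tcp_rot: [179.8, 0.0, 82.0]
ft_force: [0.3, 0.0, -4.5]
finger_gap: 13.6
```

```bash
python3 -c "
from h import *
go(508,-52,67)"
```

```text
shift [-0.0014 -0.0029  0.0051] turn [0.0035 0.0003 0.    ] rows>= 0.10021181288575214 0.019256169209476173 now [511.1 -51.   72.1] [1.798e+02 2.000e-02 8.197e+01] j6 -3.4 F [ 0.3  0.  -4.5] t 16.5
```

Call:
play_rows([
  [[0,0,0.002],[0.003,0,0],1],
  [[0,0,0.0015],[0,0,0],1],
  [[0,0,0.0015],[0,0,0],1],
  [[0,0,0.0015],[0,0,0],1],
  [[0,0,0],[0,0,0],1],
])

```text
time: 17.12
tool_pos: [512.0, -51.2, 66.1]
tcp_rot: [179.9, 0.0, 82.0]
ft_force: [0.3, 0.4, -1.2]
finger_gap: 13.7
```

```bash
python3 -c "
from h import *
go(508,-52,62)"
```

```text
shift [-0.0013 -0.0038  0.0041] turn [0.0021 0.0004 0.    ] rows>= 0.09617369609944035 0.011851240085923073 now [512.  -51.2  66.1] [1.7988e+02 2.0000e-02 8.1960e+01] j6 -3.4 F [ 0.3  0.4 -1.2] t 17.125
```

The plug stands on the tray floor: its weight is off the wrist at 66 mm, as predicted. I'll lower the collar onto it.

Call:
play_rows([
  [[0,0,0.0015],[0,0,0],1],
  [[0,0,0.0015],[0,0,0],1],
  [[0,0,0.001],[0,0,0],1],
  [[0,0,0.001],[0,0,0],1],
  [[0,0,0],[0,0,0],1],
])

```text
time: 17.75
tool_pos: [512.8, -51.4, 61.6]
tcp_rot: [179.8, 0.0, 82.0]
ft_force: [0.0, -0.3, -2.0]
finger_gap: 13.8
```

```bash
python3 -c "
from h import *
go(508,-52,61)"
```

```text
shift [-0.0013 -0.0046  0.0006] turn [0.0038 0.0005 0.    ] rows>= 0.08085782720732763 0.021291170145461932 now [512.8 -51.4  61.6] [1.7978e+02 3.0000e-02 8.1960e+01] j6 -3.4 F [ 0.  -0.3 -2. ] t 17.75
```

Call:
play_rows([
  [[0,0,0.001],[0,0,0],1],
  [[0,0,0],[0,0,0],0.9],
  [[0,0,0],[0,0,0],0.75],
  [[0,0,0],[0,0,0],0.5],
  [[0,0,0],[0,0,0],0.3],
  [[0,0,0],[0,0,0],0.2],
  [[0,0,0],[0,0,0],0.2],
  [[0,0,0],[0,0,0],0.2],
], force=20)

```text
time: 18.75
tool_pos: [513.7, -51.5, 61.7]
tcp_rot: [179.7, 0.0, 82.0]
ft_force: [-0.4, -0.3, -0.4]
finger_gap: 68.3
```

```bash
python3 -c "
from h import *
go(512,-51,61); print(r.sense()['finger_gap'])"
```

```text
shift [ 0.0003 -0.0017  0.0007] turn [0.0057 0.0006 0.    ] rows>= 0.031383059221372696 0.03151677012216224 now [513.7 -51.5  61.7] [1.7967e+02 3.0000e-02 8.1960e+01] j6 -3.4 F [-0.4 -0.3 -0.4] t 18.75
68.29511230946676
```

Released; now retreat straight up and away.

Call:
play_rows([
  [[0,0,-0.01],[0,0,0],0.2],
  [[0,0,-0.025],[0,0,0],0.2],
  [[0,0,-0.035],[0,0,0],0.2],
  [[0,0,-0.04],[0,0,0],0.2],
  [[0,0,-0.04],[0,0,0],0.2],
  [[0,0,-0.03],[0,0,0],0.2],
  [[0,0,0],[0,0,0],0.2],
  [[0,0,0],[0,0,0],0.2],
])

```text
time: 19.75
tool_pos: [512.2, -51.2, 251.3]
tcp_rot: [179.6, 0.0, 82.0]
ft_force: [0.2, 0.6, -0.9]
finger_gap: 68.3
```

Run:
```python
from h import *
go(512,-51,240)
b=snap('scene','m.png'); cv2.imwrite('pics/m2.png',cv2.resize(b[90:330,225:425,::-1],(500,600)))
```

```text
shift [ 0.0001 -0.0003  0.0113] turn [0.0078 0.0007 0.    ] rows>= 0.18826317943651993 0.043174334054244486 now [512.2 -51.2 251.3] [1.7955e+02 4.0000e-02 8.1960e+01] j6 -3.4 F [ 0.2  0.6 -0.9] t 19.75
```

View pics/m2.png

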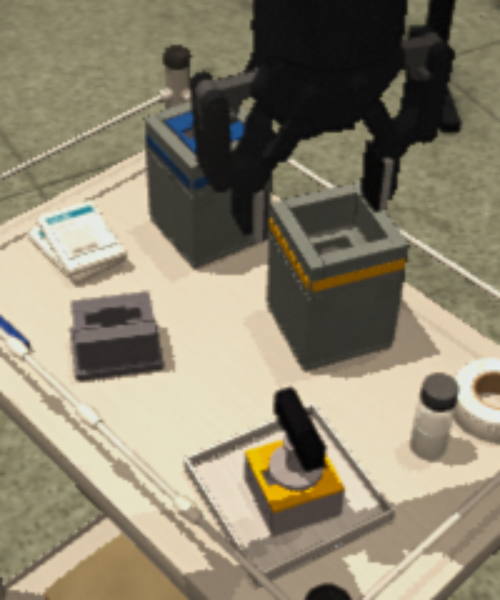

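The plug stands upright at crop (293,480) inside the tray. The puller's collar is seated and its handle is across the slot, so it is locked. The blue plug is still in its pot and the arm is clear, so I'm handing in.

```bash
python3 -c "
from bench import r
print(r.hand_in())"
```

```text
the job is handed in; nothing more can be done
None
```

The yellow plug is out of its pot and standing upright in the aluminium tray with the puller still locked in it. I handed the job in at about 20 s on the robot's clock, against the 48 s limit.

- **The job:** I lowered the puller into the slot until the collar stopped it, then made a quarter turn (171.7° to 81.7°). The plug came straight up, was set down near the tray's middle and released, and the arm backed off to about 250 mm.
- **Lock and set-down:** The wrist force rose by about 2.6 to 3 N when the plug lifted. That load dropped off at a TCP height of 66 mm, the height I expected for the tray floor.
- **Last picture:** The plug is level inside the tray walls with the collar seated and the handle across the slot. The yellow pot is empty, the blue plug is still in its pot, and the gripper is touching nothing.
- **What disagreed:**
  - My first handle position was about 15 mm out, because the puller sat higher in its stand than I assumed. Triangulating across the views fixed this.
  - The collar seated about 5 mm lower than I predicted.
  - The finger gap read 13.7 mm on the 16 mm handle, though the grip held throughout.

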